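# Lay the vise changeover kit on its outline mats

### The arm

A 7-joint arm with a two-finger parallel gripper is mounted at the origin on the work surface. World frame = base frame: x ahead of the robot, y to its left, z up, the work surface at z = 0. Lengths are in m, angles in degrees, forces in N, time in s.
With the tool pointing down it reaches from about 0.4 to 0.875 m from the base axis. Payload 4.4 kg.
Tool frame: the origin (TCP) lies midway between the tips of the shut fingers; the grasp point (between the pads) lies 19 mm behind it; y points along the fingers, z is the direction in which the jaws open and shut, and the axes are right-handed (so a half turn about y gives the same grasp; the last joint's range is limited). The gripper opens to 85 mm and grips with 20 to 120 N. Pads are 22 mm wide; open, the fingers measure 114 mm over their backs; the gripper's body (76 mm by 85 mm) begins 54 mm behind the grasp point. The pads swing forward as they close: fully open they stand 13 mm farther back than shut.
Start: joints at [-74.416, 36.005, 2.206, 86.941, -1.547, 57.084, -1.146], TCP at [0.215, 0.613, 0.231] pointing down, gripper open.
Joint ranges: [-175.42, 175.42], [-21.48, 121.26], [-71.46, 75.88], [10.55, 141.38], [-63.04, 243.04], [13.31, 113.54], [-168.57, 168.57]. Speed limits (degrees/s): [147.25, 147.25, 180, 180, 180, 180, 180].

### API

Orientations are given as [roll, pitch, yaw] about the fixed x, y, z axes, in that order (R = Rz(yaw) Ry(pitch) Rx(roll)).
In Python, from station import robot gives the robot as it stands.
- The arm moves only by the tool move_arm, never from a script. Its argument "increments" is a list of rows, each an object of numbers: "tx", "ty", "tz": the shift along the tool's x, y, z in mm; "rx", "ry", "rz": the turn, a rotation vector about the tool's x, y, z in degrees; "grip": the closure in counts, from 0 (fully open) to 255 (shut). In form: [{"tx": .., "ty": .., "tz": .., "rx": .., "ry": .., "rz": .., "grip": ..}, ...]. A call has 1 to 20 rows; each row shifts and turns the commanded pose from where the row before left it, along the tool's axes as they then stand; what a row does not reach is not made up. A row lasts 1/8 s, in which the tool goes at most 62.5 mm and 10.7 degrees, less where a joint would pass 70% of its speed; a pose out of reach is approached as far as the arm can. A call with a gripper value outside its range is refused whole. The fingers move at their own pace and stop on an object; the grip force is fixed at half the most. Time passes only in rows, so rows that do not move let the fingers close. It gives the time, the measured TCP pose, the force and the opening at its end, in the units of the state.
- robot.read_state(): the state, without advancing time (a new reading comes with each control period).
- robot.get_image(name): name is "side" or "top"; returns (picture, depth): 420x560x3 uint8, red, green, blue; 420x560 float32, m along the optical axis (not along the pixel's ray), 0 where there is no reading.
- robot.camera_info(name): a dict with "camera_matrix" (3x3 intrinsics, pixels), "extrinsics" (4x4, takes a point from camera to world coordinates). Camera axes: x right, y up, looking along -z (the intrinsics and any distortion apply to the point x, -y, -z); pixel columns grow to the right and rows downward; lengths in m; the calibration is good to about 2 mm. A picture is of the moment at which its call begins. camera_info takes no time and is no camera call.
- robot.close_job(): hands the job in, once; it reports no verdict.
The state is a dict: "t": time; "qpos": joint angles; "dq": joint speeds; "tau": joint torques, N m; "tcp_pos": TCP position; "eef_rot": TCP orientation; "wrist_force": force on the tool from outside, world axes, zero at the start; "moment": the same for the moment, N m; "opening": opening from 0.0 (shut) to 1.0 (fully open).
Only numpy, scipy, OpenCV 4.12 (cv2) and the standard library are available. Lean on these libraries where they do the work, as an engineer would, in place of code of your own. Each camera call takes 0.05 s, during which the arm holds its last target.

### The job

Set the changeover kit out for inspection: put the mallet, the swing bolt, the green jaw pad and the red hex key holder each on the mat with its own outline, resting flat and squarely inside that outline. The mallet's head must lie on the head of its outline and the bolt's eye on the eye of its outline; the jaw pad and the key holder may go either way round.

Things in the scene. Friction and masses are not known exactly. Their poses are not given: they have to be found in the camera images.
- mallet: Mallet lying flat: orange rubber block head, pale wooden handle with black grip; 170 long, 0.2-0.4 kg. Origin: middle of the length, on the underside; z up; x along the handle towards the head. Flat-sided head 36 (x) by 60 (y) by 36 high, centred at x = +67. Round handle 18 thick from x = -85 to the head, axis 18 up. Balance near x = +60: grip it across the head's end faces, along y.
- bolt: Zinc-plated swing bolt with a nut, lying flat, 124 long, 0.12-0.23 kg. Origin: middle of the length, on the underside; z up; x along the shank from the eye to the threaded end. Eye: ring 28 across, 18 high, centred at x = -48. Shank 12 thick, axis 9 up, to x = +62. Nut 18 wide and high, 11 long, at x = +30. Balance near x = -8; shank bare from x = -34 to +24.
- jaw_pad: Green anodized vise jaw pad, a flat bar 100 (x) by 32 (y) by 16 high with two dark screw holes, 0.1-0.19 kg. Origin: centre of the underside; x along its length, z up. Both ends are alike.
- key_holder: Red plastic hex key holder: block 72 (x) by 34 (y) by 24 high, 0.12-0.21 kg, with a row of five chrome L-keys standing in it, the tallest to 59 above the underside, all within 14 of the middle line in y, so the two long sides are free to grip. Origin: centre of the underside; x along its length, z up.
- mallet_mat: Fixed white mat 186 (x) by 78 (y), 3 thick, orange edge stripes, black outline of the mallet. Origin: centre of the mat and of the outline's length, on the underside; x towards the outline's head, z up. The mallet is in place when both origins coincide in plan and the x axes agree.
- bolt_mat: Fixed white mat 140 (x) by 52 (y), 3 thick, grey edge stripes, black outline of the swing bolt. Origin: centre of the mat and of the outline's length, on the underside; x from the outline's eye to its threaded end, z up. The bolt is in place when both origins coincide in plan and the x axes agree.
- jaw_pad_mat: Fixed white mat 116 (x) by 50 (y), 3 thick, green edge stripes, with a black rectangle 102 by 34 that has two white dots: the outline of the jaw pad. Origin: centre of mat and outline, on the mat's underside; x along the rectangle, z up. The pad may lie either way round.
- key_holder_mat: Fixed white mat 90 (x) by 54 (y), 3 thick, red edge stripes, with a black rectangle 74 by 36 that has a row of five small white dots: the outline of the hex key holder. Origin: centre of mat and outline, on the mat's underside; x along the rectangle, z up. The holder may stand either way round.
- mallet_mat_head (a point): Centre of the head in the mallet outline, on the mat's top face: 67 from the mat's origin along the mat's +x.
- bolt_mat_eye (a point): Centre of the eye in the swing bolt outline, on the mat's top face: 48 from the mat's origin along the mat's -x.
There are look-alikes about, which are no part of the job. Of the things that look like the mallet, take the one that is farthest from the robot's base at the start.

How it is judged (in metres and radians):
At the end, for the whole second after the job is handed in: Each thing rests at rest, released, on its own mat: origin within 12 mm of the outline centre in plan, axis within 0.2 rad, tilt under 0.1 rad, underside within 5 mm of the mat top, mallet head at the head end and bolt eye at the eye end (horizontal distance between mallet and mallet_mat below 0.012 m and angle between the x axis of mallet and the x axis of mallet_mat, either way round below 0.2 rad and angle between each of mallet, bolt, jaw_pad, key_holder's own z axis and vertical below 0.1 rad and z of mallet in the frame of mallet_mat below 0.008 m and linear speed of each of mallet, bolt, jaw_pad, key_holder below 0.02 m/s and angular speed of each of mallet, bolt, jaw_pad, key_holder below 0.2 rad/s and horizontal distance between bolt and bolt_mat below 0.012 m and angle between the x axis of bolt and the x axis of bolt_mat, either way round below 0.2 rad and z of bolt in the frame of bolt_mat below 0.008 m and horizontal distance between jaw_pad and jaw_pad_mat below 0.012 m and angle between the x axis of jaw_pad and the x axis of jaw_pad_mat, either way round below 0.2 rad and z of jaw_pad in the frame of jaw_pad_mat below 0.008 m and horizontal distance between key_holder and key_holder_mat below 0.012 m and angle between the x axis of key_holder and the x axis of key_holder_mat, either way round below 0.2 rad and z of key_holder in the frame of key_holder_mat below 0.008 m and x of mallet_mat_head in the frame of mallet above 0.04 m and x of bolt_mat_eye in the frame of bolt below -0.03 m); the robot touches nothing.
It also fails if it takes over 112 s, if anything falls off the work surface, if the arm or the gripper's body presses on something with over 40 N, if the wrist force passes 120 N, or if a joint passes its speed limit or range.

## Working session

There is one attempt and no reset: what is moved stays moved. The work goes in short steps, Python scripts to look and compute and a tool call to move; the robot and the scene stay as the last step left them, time stands still between calls to the robot, and variables do not carry over. Pictures are saved under pics/ and viewed, and the job is handed in when it is done.

Besides the shell and the picture viewer there is one more tool, called after "Request:" in YAML: its name, and indented under it one key for each argument. move_arm: Moves the arm, as the interface text tells. Its arguments: {"type":"object","properties":{"increments":{"type":"array"}},"required":["increments"]}

```bash
mkdir -p pics; ls; python3 - <<'E'
from station import robot
import cv2,numpy as np
s=robot.read_state(); print({k:np.round(v,3).tolist() for k,v in s.items()})
for n in ("side","top"):
    im,d=robot.get_image(n); np.savez(f"pics/{n}0.npz",im=im,d=d)
    cv2.imwrite(f"pics/{n}0.png",im[...,::-1]); print(n,robot.camera_info(n))
E
```

```text
pics
{'t': 0.0, 'qpos': [-74.416, 36.061, 2.201, 86.995, -1.547, 57.082, -1.147], 'dq': [0.078, 0.029, -0.011, 0.088, -0.003, -0.146, 0.036], 'tau': [-0.001, -56.34, 1.226, -19.344, 0.011, 0.011, 0.0], 'tcp_pos': [0.215, 0.613, 0.23], 'eef_rot': [-90.109, -0.001, -19.353], 'wrist_force': [-0.763, -0.026, 0.437], 'moment': [-0.014, -0.02, 0.031], 'opening': 0.999}
side {'camera_matrix': array([[489.69409725,   0.        , 273.45138565],
       [  0.        , 489.69409725, 206.52424319],
       [  0.        ,   0.        ,   1.        ]]), 'extrinsics': array([[ 0.97532748,  0.1357641 , -0.17408162,  0.19773128],
       [-0.22041008,  0.64341491, -0.73310071, -1.0719668 ],
       [ 0.01247795,  0.75338262,  0.65746402,  1.05004243],
       [ 0.        ,  0.        ,  0.        ,  1.        ]])}
top {'camera_matrix': array([[438.55673644,   0.        , 279.8939716 ],
       [  0.        , 438.55673644, 209.21067906],
       [  0.        ,   0.        ,   1.        ]]), 'extrinsics': array([[ 0.00306994,  0.99668032, -0.08135671,  0.37956583],
       [-0.99982875,  0.00454401,  0.01793967,  0.05324215],
       [ 0.0182498 ,  0.08128771,  0.99652358,  1.11766497],
       [ 0.        ,  0.        ,  0.        ,  1.        ]])}
```

View pics/top0.png

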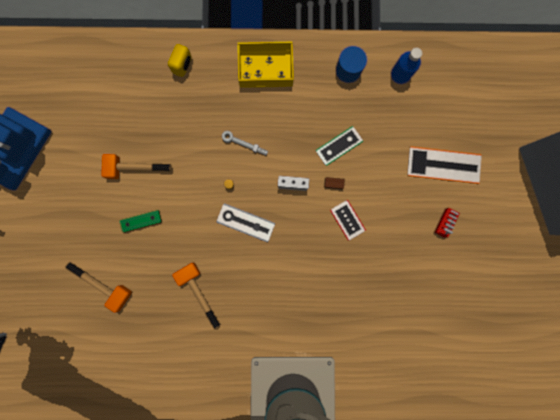

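View pics/side0.png

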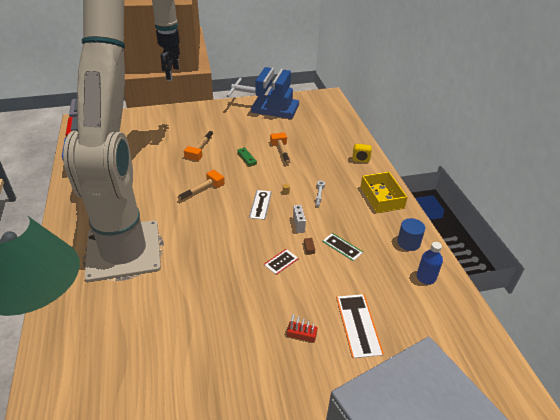

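The top view shows three mallets: head (110,166), (118,298) and (187,273). I'll measure how far each is from the base, along with everything else in the scene.

```bash
cat > h.py <<'E'
import numpy as np,cv2
from station import robot
CI={n:robot.camera_info(n) for n in("top","side")}
def ray(n,uv):
    K=CI[n]["camera_matrix"];T=CI[n]["extrinsics"]
    uv=np.atleast_2d(uv).astype(float)
    p=np.c_[(uv[:,0]-K[0,2])/K[0,0],-(uv[:,1]-K[1,2])/K[1,1],-np.ones(len(uv))]
    return T[:3,3],p@T[:3,:3].T
def onz(n,uv,z):
    o,d=ray(n,uv); return (o+d*((z-o[2])/d[:,2])[:,None])[:,:2]
def proj(n,P):
    K=CI[n]["camera_matrix"];T=CI[n]["extrinsics"]
    c=(np.atleast_2d(P)-T[:3,3])@T[:3,:3]
    return np.c_[K[0,0]*c[:,0]/-c[:,2]+K[0,2],-K[1,1]*c[:,1]/-c[:,2]+K[1,2]]
def blobs(m,amin):
    n,l,s,c=cv2.connectedComponentsWithStats(m.astype(np.uint8))
    return [(l==i,s[i]) for i in range(1,n) if s[i][4]>=amin]
def rect(n,mask,z):
    """min-area rect of mask's contour cast onto z: centre, (long,short), angle of long"""
    cs,_=cv2.findContours(mask.astype(np.uint8),0,cv2.CHAIN_APPROX_NONE)
    c=max(cs,key=cv2.contourArea)[:,0]
    P=onz(n,c,z)*1000
    (cx,cy),(w,h),a=cv2.minAreaRect(P.astype(np.float32))
    if h>w: w,h,a=h,w,a+90
    return np.round([cx,cy,w,h,(a+90)%180-90],1)
E
python3 - <<'E'
from h import *
d=np.load("pics/top0.npz");im=d["im"];hsv=cv2.cvtColor(im,cv2.COLOR_RGB2HSV);H,S,V=[hsv[...,i].astype(int) for i in range(3)]
print("orange")
for m,s in blobs((H>=4)&(H<=12)&(S>210)&(V>140),60): print(s, rect("top",m,.036), np.linalg.norm(rect("top",m,.036)[:2]))
print("green")
for m,s in blobs((H>55)&(H<90)&(S>120)&(V>40),100): print(s, rect("top",m,.016))
print("white")
for m,s in blobs((S<60)&(V>150),150): print(s, rect("top",m,.003))
print("red")
for m,s in blobs(((H<4)|(H>174))&(S>150)&(V>60),40): print(s, rect("top",m,.024))
top=cv2.resize(im[110:350,60:500],None,fx=1.8,fy=1.8,interpolation=cv2.INTER_CUBIC);cv2.imwrite("pics/c1.png",top[...,::-1])
a=cv2.resize(im[110:250,190:300],None,fx=4,fy=4,interpolation=cv2.INTER_CUBIC);cv2.imwrite("pics/c2.png",a[...,::-1])
b=cv2.resize(im[115:255,300:490],None,fx=4,fy=4,interpolation=cv2.INTER_CUBIC);cv2.imwrite("pics/c3.png",b[...,::-1])
b=cv2.resize(im[140:245,90:180],None,fx=5,fy=5,interpolation=cv2.INTER_CUBIC);cv2.imwrite("pics/c4.png",b[...,::-1])
E
```

```text
orange
green
[120 211  41  21 459] [438.4 382.7  97.8  30.5 -74.1]
white
[316 127  46  38 273] [ 637.2 -118.8  117.2   43.9  -55.9]
[420 150  61  32 987] [ 586.7 -405.5  159.1   67.5   83.7]
[278 176  31  12 276] [ 5.418e+02 -4.000e-01  7.840e+01  2.640e+01  8.590e+01]
[332 201  32  39 228] [ 444.4 -139.6   90.9   44.7   30.6]
[217 205  58  36 702] [437.  120.8 141.1  46.4  69. ]
red
[436 209  22  28 231] [ 436.5 -385.7   70.6   33.5  -27.9]
```

View pics/c2.png

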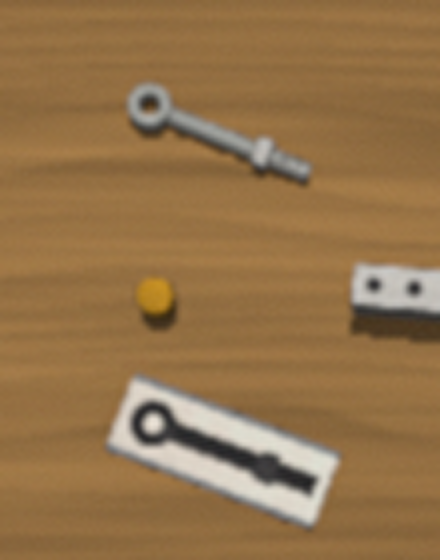

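View pics/c3.png

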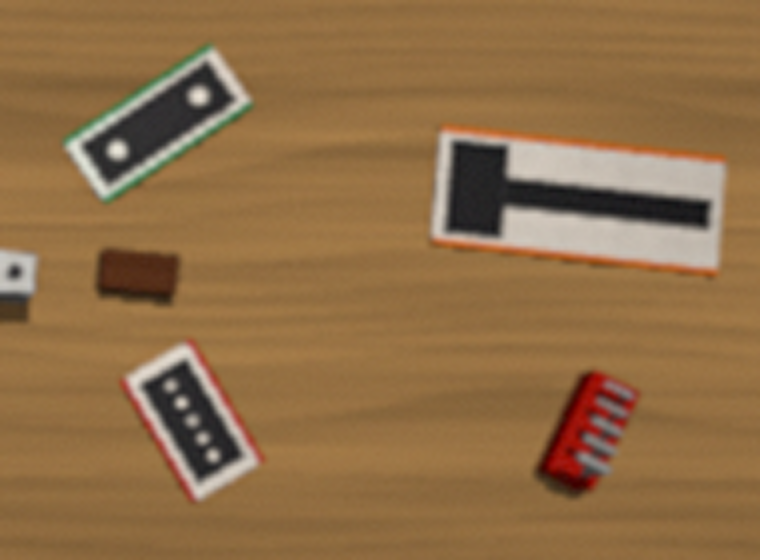

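View pics/c4.png

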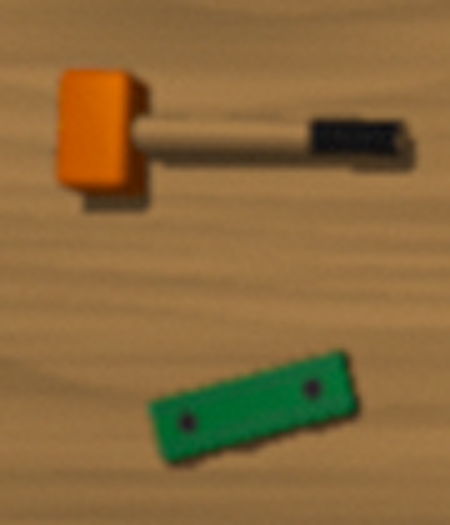

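```bash
python3 - <<'E'
from h import *
d=np.load("pics/top0.npz");im=d["im"];hsv=cv2.cvtColor(im,cv2.COLOR_RGB2HSV);H,S,V=[hsv[...,i].astype(int) for i in range(3)]
print("mallet head px",hsv[166,108],hsv[298,118])
print("orange")
for m,s in blobs((H>=5)&(H<=14)&(S>215)&(V>170),60): 
    r=rect("top",m,.036); print(s, r, np.linalg.norm(r[:2]))
print("outlines")
dark=(V<90)&(S<110)
for n,(x0,y0,x1,y1) in dict(jaw=(322,132,357,162),mal=(410,150,482,182),key=(334,204,362,236),bolt=(220,208,272,240)).items():
    w=np.zeros_like(dark);w[y0:y1,x0:x1]=1
    b=max(blobs(dark&w,20),key=lambda t:t[1][4]); print(n,b[1],rect("top",b[0],.003))
print("bolt")
w=np.zeros_like(dark);w[128:158,216:272]=1
for m,s in blobs((S<95)&w,15):
    print(s,rect("top",m,.012))
print("grips / black")
for m,s in blobs((V<60)&(S<120),15): print(s,rect("top",m,.02)[:5])
E
```

```text
mallet head px [ 14 255 199] [ 14 255 195]
orange
[102 154  13  22 236] [577.1 460.1  53.3  29.6   1.9] 738.0626125201032
[173 263  25  22 274] [309.3 265.3  54.9  30.9 -59.5] 407.493042885397
[105 287  22  25 287] [248.8 430.8  54.3  29.7 -32.6] 497.48374847827944
outlines
jaw [322 132  35  28 358] [ 637.4 -119.    97.6   28.9  -56.4]
mal [412 151  65  23 619] [ 593.6 -391.8  166.8   57.7   88.8]
key [336 206  24  29 285] [ 444.8 -139.9   69.7   31.4   30.7]
bolt [223 211  46  22 199] [440.1 119.7 121.3  24.8  73. ]
bolt
[222 130  46  26 335] [640.8 123.9 125.8  31.2  71.1]
grips / black
[   0    0  232   28 2150] [975.7 458.9 593.2  73.1 -89.3]
[ 261    0   60   29 1350] [980.2   7.2 154.5  76.1 -89.3]
[323   0   9  29 235] [ 9.813e+02 -8.800e+01  7.650e+01  2.100e+01 -4.000e-01]
[335   0   9  29 233] [ 9.817e+02 -1.194e+02  7.650e+01  2.100e+01 -4.000e-01]
[346   0   9  29 237] [ 9.821e+02 -1.483e+02  7.660e+01  2.100e+01 -5.000e-01]
[ 358    0  202   32 1894] [ 981.5 -434.3  531.1   79.7  -90. ]
[185  58   5   7  16] [8.506e+02 2.736e+02 1.590e+01 1.020e+01 6.000e-01]
[336  61  2
[... 187 characters left out ...]
2.9 -117.    92.5   26.3  -55.8]
[ 520  133   40  103 2542] [ 540.6 -628.6  263.4  101.1   -2.8]
[  1 143  10   7  33] [623.8 722.7  20.3  12.2  63.8]
[412 151  65  22 535] [ 585.2 -385.8  163.4   54.6   84. ]
[152 164  18   7  96] [574.5 334.5  42.7  15.3 -89.6]
[337 206  23  28 208] [ 443.5 -136.9   66.6   28.7   30.6]
[224 211  31  16  89] [445.8 135.   80.9  21.3  75.7]
[258 227  10   5  25] [419.7  76.7  22.9   6.3  71.8]
[ 67 263  17  13 102] [318.4 539.1  42.7  14.7  57.1]
[206 311  14  17 104] [198.7 198.3  40.9  15.   31.9]
[  0 334   6  15  51] [145.7 705.   32.8  12.    3.1]
[266 377  54  35 360] [ 25.2   6.8 130.6  70.3 -79.7]
[292 418  13   2  15] [-38.6 -11.9  29.1   2.3  89.8]
```

View pics/c1.png

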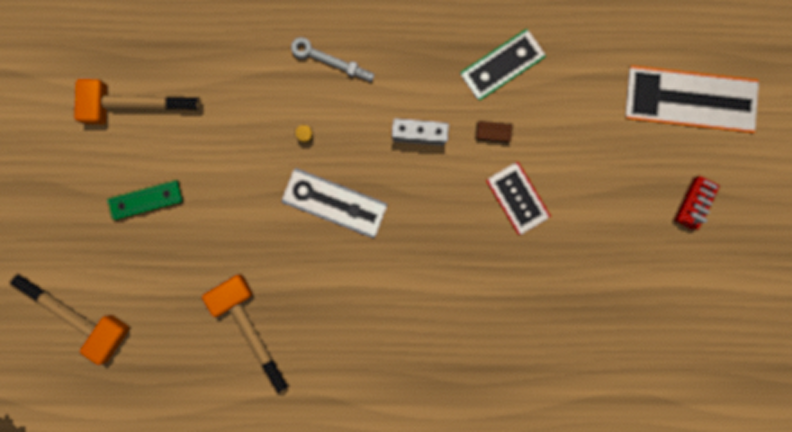

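```bash
python3 - <<'E'
from h import *
d=np.load("pics/top0.npz");im=d["im"];hsv=cv2.cvtColor(im,cv2.COLOR_RGB2HSV);H,S,V=[hsv[...,i].astype(int) for i in range(3)]
w=np.zeros(V.shape,bool);w[147:186,405:486]=1
m=(((S<90)&(V>100))|(V<60))&w
b=max(blobs(m,20),key=lambda t:t[1][4]);print("mat whole",b[1],rect("top",b[0],.003))
for t in (50,60,75,90):
  b=max(blobs((V<t)&w,20),key=lambda q:q[1][4])
  print(t,b[1],rect("top",b[0],.003))
# head/handle split
b=max(blobs((V<60)&w,20),key=lambda q:q[1][4]);ys,xs=np.nonzero(b[0])
P=onz("top",np.c_[xs,ys],.003)*1000
for n,s in (("head",xs<425),("handle",xs>430)):
  Q=P[s]; print(n,Q.mean(0),cv2.fitLine(Q.astype(np.float32),2,0,.01,.01).ravel(),Q.min(0),Q.max(0))
# bolt details
w[:]=0;w[126:160,214:274]=1
b=max(blobs((S<95)&w,15),key=lambda q:q[1][4])[0];ys,xs=np.nonzero(b);P=onz("top",np.c_[xs,ys],.012)*1000
for n,s in (("eye",xs<233),("shank",xs>=236)):
  Q=P[s];v=cv2.fitLine(Q.astype(np.float32),2,0,.01,.01).ravel();print(n,Q.mean(0),v,np.degrees(np.arctan2(v[1],v[0])),len(Q),Q.min(0),Q.max(0))
# side view check
d=np.load("pics/side0.npz");im=d["im"];hsv=cv2.cvtColor(im,cv2.COLOR_RGB2HSV);H,S,V=[hsv[...,i].astype(int) for i in range(3)]
for m,s in blobs((H>55)&(H<90)&(S>120)&(V>40),60): print("green",s,rect("side",m,.016))
for m,s in blobs(((H<4)|(H>174))&(S>150)&(V>60),60): print("red",s,rect("side",m,.024))
for m,s in blobs((H>=5)&(H<=14)&(S>215)&(V>150),60): print("or",s,rect("side",m,.036))
for m,s in blobs((S<60)&(V>120),100): print("white",s,rect("side",m,.003))
b=cv2.resize(im[300:360,270:400],None,fx=6,fy=6,interpolation=cv2.INTER_CUBIC);cv2.imwrite("pics/c5.png",b[...,::-1])
E
```

```text
mat whole [ 408  148   74   34 1807] [ 588.3 -391.9  189.2   69.1   84. ]
50 [413 151  64  22 504] [ 588.5 -392.7  164.8   54.6   84. ]
60 [412 151  65  22 535] [ 588.4 -392.6  166.    55.4   84. ]
75 [412 151  65  23 583] [ 588.4 -392.3  166.6   57.2   84. ]
90 [412 151  65  23 619] [ 593.6 -391.8  166.8   57.7   88.8]
head [ 594.92425384 -325.25987851] [ 9.9777377e-01 -6.6689357e-02  5.9492426e+02 -3.2525989e+02] [ 568.59229764 -340.19981244] [ 623.65692772 -307.82256403]
handle [ 585.92416105 -416.88224093] [ 1.0923048e-01  9.9401647e-01  5.8592413e+02 -4.1688223e+02] [ 574.67218986 -474.98393934] [ 597.70587681 -357.61796021]
eye [656.48686888 168.97281657] [9.6759510e-01 2.5250694e-01 6.5648688e+02 1.6897282e+02] 14.62591 113 [641.55566762 156.37212958] [672.82800134 182.17290919]
shank [630.43744953 106.27081704] [3.8948143e-01 9.2103434e-01 6.3043744e+02 1.0627082e+02] 67.07776 204 [608.57842131  66.73306772] [652.20233502 146.2478238 ]
green [238 148  18  16 104] [437.  380.2  97.5  28.1 -73.5]
red [ 66 117   7  18  66] [-204.4  706.6  126.7   14.3  -89.5]
red [288 323  29  1
[... 434 characters left out ...]

white [290  82  28  10 180] [7.891e+02 8.756e+02 1.197e+02 6.680e+01 6.000e-01]
white [   0   99   77  140 5930] [-283.5  536.4  806.2  292.3  -80. ]
white [249 190  23  30 341] [435.5 117.4 141.5  52.1  69. ]
white [294 205  12  17 120] [548.9  48.3  80.   25.3  84.9]
white [  85  221   78   59 1405] [ 4.700e+00  6.200e+00  2.178e+02  2.066e+02 -1.000e-01]
white [323 234  40  27 144] [ 636.4 -121.2  116.7   44.4  -57.7]
white [265 250  32  23 142] [ 443.1 -141.6   91.5   44.    30.5]
white [ 338  294   44   64 1077] [ 587.2 -394.6  188.1   68.6   83.9]
white [   0  313   25  107 1534] [-253.  -314.5  297.1   56.9  -80. ]
white [ 332  337  176   83 8515] [ 641.  -625.3  298.1  244.6   17.1]
```

View pics/c5.png

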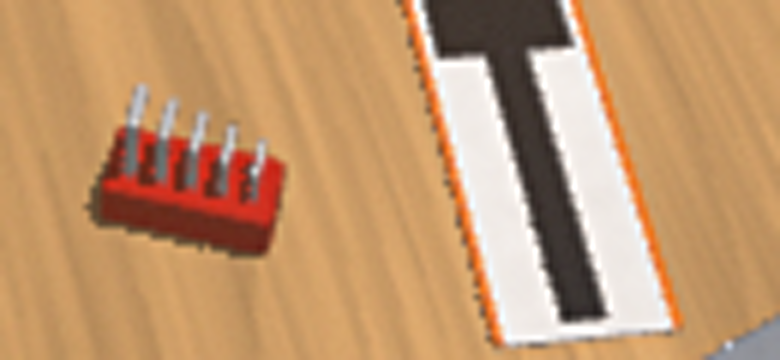

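Mallet A, head (110,166), is 0.74 m from the base. B (187,273) is 0.41 m away and C (118,298) is 0.50 m. A fits "farthest from the base", and crop c4 confirms it. The two views agree to about 3 mm. I'll start with the jaw pad.

Request:
move_arm:
  increments:
    - {"ry":9.1}
    - {"ry":9.1}
    - {"ry":9.1}
    - {"ry":9.1}
    - {"ry":9.1}
    - {"ry":9.1}
    - {"tx":31.5,"tz":16.7,"ty":14}
    - {"tx":31.5,"tz":16.7,"ty":14}
    - {"tx":31.5,"tz":16.7,"ty":14}
    - {"tx":31.5,"tz":16.7,"ty":14}
    - {"tx":31.5,"tz":16.7,"ty":14}
    - {"tx":31.5,"tz":16.7,"ty":14}
    - {"tx":31.5,"tz":16.7,"ty":14}
    - {"tx":31.5,"tz":16.7,"ty":14}
    - {"tx":31.5,"tz":16.7,"ty":14}
    - {"tx":0}
    - {"tx":0}

```text
validation failed for argument at $.in...
```

```bash
cat >> h.py <<'E'
def plan(x,y,z,yaw):
    """mm,deg: turn then shift needed from the measured pose"""
    s=robot.read_state();p=np.array(s["tcp_pos"])*1000;r=s["eef_rot"]
    dy=(yaw-r[2]+180)%360-180
    a=np.radians(yaw);D=np.array([x,y,z])-p
    print("t",round(s["t"],2),"pos",p.round(1),"rot",np.round(r,2),"open",round(s["opening"],3),"F",np.round(s["wrist_force"],1),"q7",np.round(s["qpos"][-1]))
    print("  ry %.1f  then tx %.1f ty %.1f tz %.1f"%(-dy,D[0]*np.cos(a)+D[1]*np.sin(a),-D[2],-D[0]*np.sin(a)+D[1]*np.cos(a)))
E
python3 -c "
from h import *
plan(438,381.5,2,-74)"
```

```text
t 0.1 pos [215.2 612.7 230.5] rot [-90.1   -0.   -19.35] open 0.997 F [ 0.9  0.8 -0.5] q7 -1.0
  ry 54.6  then tx 283.7 ty 228.5 tz 150.4
```

Request:
move_arm:
  increments:
    - {"tx":0,"ty":0,"tz":0,"rx":0,"ry":9.1,"rz":0,"grip":0}
    - {"tx":0,"ty":0,"tz":0,"rx":0,"ry":9.1,"rz":0,"grip":0}
    - {"tx":0,"ty":0,"tz":0,"rx":0,"ry":9.1,"rz":0,"grip":0}
    - {"tx":0,"ty":0,"tz":0,"rx":0,"ry":9.1,"rz":0,"grip":0}
    - {"tx":0,"ty":0,"tz":0,"rx":0,"ry":9.1,"rz":0,"grip":0}
    - {"tx":0,"ty":0,"tz":0,"rx":0,"ry":9.1,"rz":0,"grip":0}
    - {"tx":31.5,"ty":14,"tz":16.7,"rx":0,"ry":0,"rz":0,"grip":0}
    - {"tx":31.5,"ty":14,"tz":16.7,"rx":0,"ry":0,"rz":0,"grip":0}
    - {"tx":31.5,"ty":14,"tz":16.7,"rx":0,"ry":0,"rz":0,"grip":0}
    - {"tx":31.5,"ty":14,"tz":16.7,"rx":0,"ry":0,"rz":0,"grip":0}
    - {"tx":31.5,"ty":14,"tz":16.7,"rx":0,"ry":0,"rz":0,"grip":0}
    - {"tx":31.5,"ty":14,"tz":16.7,"rx":0,"ry":0,"rz":0,"grip":0}
    - {"tx":31.5,"ty":14,"tz":16.7,"rx":0,"ry":0,"rz":0,"grip":0}
    - {"tx":31.5,"ty":14,"tz":16.7,"rx":0,"ry":0,"rz":0,"grip":0}
    - {"tx":31.5,"ty":14,"tz":16.7,"rx":0,"ry":0,"rz":0,"grip":0}
    - {"tx":0,"ty":0,"tz":0,"rx":0,"ry":0,"rz":0,"grip":0}

```text
t: 2.1
tcp_pos: [0.4402, 0.3783, 0.1041]
eef_rot: [-90.1, -0.2, -74.3]
wrist_force: [-0.7, -0.6, -0.2]
opening: 1.004
```

```bash
python3 -c "
from h import *
plan(438,381.5,2,-74)"
```

```text
t 2.1 pos [440.2 378.3 104.1] rot [-90.08  -0.19 -74.3 ] open 1.004 F [-0.7 -0.6 -0.2] q7 -15.0
  ry -0.3  then tx -3.7 ty 102.1 tz -1.3
```

Request:
move_arm:
  increments:
    - {"tx":-3.7,"ty":30,"tz":-1.3,"rx":0,"ry":0,"rz":0,"grip":0}
    - {"tx":0,"ty":30,"tz":0,"rx":0,"ry":0,"rz":0,"grip":0}
    - {"tx":0,"ty":25,"tz":0,"rx":0,"ry":0,"rz":0,"grip":0}
    - {"tx":0,"ty":17,"tz":0,"rx":0,"ry":0,"rz":0,"grip":0}
    - {"tx":0,"ty":0,"tz":0,"rx":0,"ry":0,"rz":0,"grip":0}
    - {"tx":0,"ty":0,"tz":0,"rx":0,"ry":0,"rz":0,"grip":255}
    - {"tx":0,"ty":0,"tz":0,"rx":0,"ry":0,"rz":0,"grip":255}
    - {"tx":0,"ty":0,"tz":0,"rx":0,"ry":0,"rz":0,"grip":255}
    - {"tx":0,"ty":0,"tz":0,"rx":0,"ry":0,"rz":0,"grip":255}
    - {"tx":0,"ty":0,"tz":0,"rx":0,"ry":0,"rz":0,"grip":255}

```text
t: 3.35
tcp_pos: [0.4366, 0.3861, 0.0044]
eef_rot: [-89.9, 0.1, -74.0]
wrist_force: [-0.3, 0.4, 5.6]
opening: 0.351
```

```bash
python3 -c "
from h import *
plan(637,-120,5.5,-57)"
```

```text
t 3.35 pos [436.6 386.1   4.4] rot [-8.990e+01  5.000e-02 -7.396e+01] open 0.351 F [-0.3  0.4  5.6] q7 -14.0
  ry -17.0  then tx 533.6 ty -1.1 tz -107.6
```

Request:
move_arm:
  increments:
    - {"tx":0,"ty":-30,"tz":0,"rx":0,"ry":0,"rz":0,"grip":255}
    - {"tx":0,"ty":-50,"tz":0,"rx":0,"ry":0,"rz":0,"grip":255}
    - {"tx":0,"ty":-50,"tz":0,"rx":0,"ry":0,"rz":0,"grip":255}
    - {"tx":0,"ty":0,"tz":0,"rx":0,"ry":-8.5,"rz":0,"grip":255}
    - {"tx":0,"ty":0,"tz":0,"rx":0,"ry":-8.5,"rz":0,"grip":255}
    - {"tx":0,"ty":0,"tz":0,"rx":0,"ry":0,"rz":0,"grip":255}
    - {"tx":0,"ty":0,"tz":0,"rx":0,"ry":0,"rz":0,"grip":255}

```text
t: 4.22
tcp_pos: [0.4357, 0.3853, 0.1331]
eef_rot: [-90.0, -0.0, -57.1]
wrist_force: [-1.0, -0.0, -2.1]
opening: 0.357
```

```bash
python3 -c "
from h import *
plan(634.4,-116,7,-57)
im,d=robot.get_image('side');cv2.imwrite('pics/s1.png',im[...,::-1])"
```

```text
t 4.22 pos [435.7 385.3 133.1] rot [-90.04  -0.   -57.11] open 0.357 F [-1.  -0.  -2.1] q7 -4.0
  ry -0.1  then tx 528.6 ty 126.1 tz -106.4
```

View pics/s1.png

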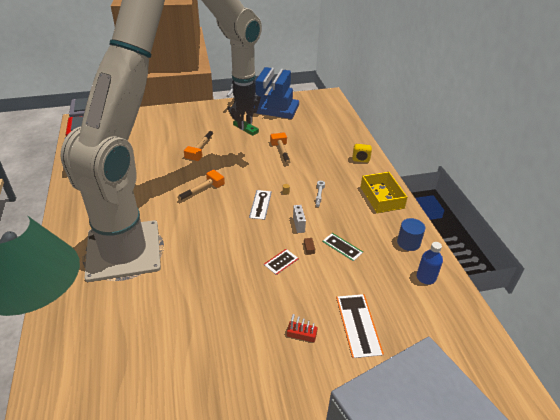

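The pad is gripped and held level at (248,128) in the side view. Next it goes to its mat.

Request:
move_arm:
  increments:
    - {"tx":30,"ty":0,"tz":-6,"rx":0,"ry":0,"rz":0,"grip":255}
    - {"tx":44,"ty":0,"tz":-8.9,"rx":0,"ry":0,"rz":0,"grip":255}
    - {"tx":44,"ty":0,"tz":-8.9,"rx":0,"ry":0,"rz":0,"grip":255}
    - {"tx":44,"ty":0,"tz":-8.9,"rx":0,"ry":0,"rz":0,"grip":255}
    - {"tx":44,"ty":0,"tz":-8.9,"rx":0,"ry":0,"rz":0,"grip":255}
    - {"tx":44,"ty":0,"tz":-8.9,"rx":0,"ry":0,"rz":0,"grip":255}
    - {"tx":44,"ty":0,"tz":-8.9,"rx":0,"ry":0,"rz":0,"grip":255}
    - {"tx":44,"ty":0,"tz":-8.9,"rx":0,"ry":0,"rz":0,"grip":255}
    - {"tx":44,"ty":0,"tz":-8.9,"rx":0,"ry":0,"rz":0,"grip":255}
    - {"tx":44,"ty":0,"tz":-8.9,"rx":0,"ry":0,"rz":0,"grip":255}
    - {"tx":44,"ty":0,"tz":-8.9,"rx":0,"ry":0,"rz":0,"grip":255}
    - {"tx":44,"ty":20,"tz":-8.9,"rx":0,"ry":0,"rz":0,"grip":255}
    - {"tx":15,"ty":40,"tz":-2,"rx":0,"ry":0,"rz":0,"grip":255}
    - {"tx":0,"ty":20,"tz":0,"rx":0,"ry":0,"rz":0,"grip":255}
    - {"tx":0,"ty":0,"tz":0,"rx":0,"ry":0,"rz":0,"grip":255}
    - {"tx":0,"ty":0,"tz":0,"rx":0,"ry":0,"rz":0,"grip":255}
    - {"tx":0,"ty":0,"tz":0,"rx":0,"ry":0,"rz":0,"grip":255}

```text
t: 6.4
tcp_pos: [0.6367, -0.1147, 0.0549]
eef_rot: [-89.9, -0.1, -56.9]
wrist_force: [0.3, -0.4, -1.7]
opening: 0.358
```

```bash
python3 -c "
from h import *
plan(634.4,-116,7,-57)"
```

```text
t 6.4 pos [ 636.7 -114.7   54.9] rot [-8.988e+01 -8.000e-02 -5.689e+01] open 0.358 F [ 0.3 -0.4 -1.7] q7 45.0
  ry 0.1  then tx -0.2 ty 47.9 tz -2.6
```

Request:
move_arm:
  increments:
    - {"tx":0,"ty":20,"tz":-2.6,"rx":0,"ry":0,"rz":0,"grip":255}
    - {"tx":0,"ty":20,"tz":0,"rx":0,"ry":0,"rz":0,"grip":255}
    - {"tx":0,"ty":7,"tz":0,"rx":0,"ry":0,"rz":0,"grip":255}
    - {"tx":0,"ty":0,"tz":0,"rx":0,"ry":0,"rz":0,"grip":255}
    - {"tx":0,"ty":0,"tz":0,"rx":0,"ry":0,"rz":0,"grip":255}

```text
t: 7.02
tcp_pos: [0.6327, -0.1165, 0.0074]
eef_rot: [-90.1, 0.1, -56.9]
wrist_force: [-4.3, 1.0, 8.0]
opening: 0.358
```

```bash
python3 -c "
from h import *
plan(634.4,-116,7.4,-57)"
```

```text
t 7.03 pos [ 632.7 -116.5    7.4] rot [-9.005e+01  8.000e-02 -5.695e+01] open 0.358 F [-4.3  1.   8. ] q7 45.0
  ry 0.1  then tx 0.5 ty 0.0 tz 1.7
```

Touching down at 8 N. I'll release, lift and look.

Request:
move_arm:
  increments:
    - {"tx":0,"ty":0,"tz":0,"rx":0,"ry":0,"rz":0,"grip":0}
    - {"tx":0,"ty":0,"tz":0,"rx":0,"ry":0,"rz":0,"grip":0}
    - {"tx":0,"ty":0,"tz":0,"rx":0,"ry":0,"rz":0,"grip":0}
    - {"tx":0,"ty":0,"tz":0,"rx":0,"ry":0,"rz":0,"grip":0}
    - {"tx":0,"ty":-20,"tz":0,"rx":0,"ry":0,"rz":0,"grip":0}
    - {"tx":0,"ty":-50,"tz":0,"rx":0,"ry":0,"rz":0,"grip":0}
    - {"tx":0,"ty":-60,"tz":0,"rx":0,"ry":0,"rz":0,"grip":0}
    - {"tx":0,"ty":0,"tz":0,"rx":0,"ry":10,"rz":0,"grip":0}
    - {"tx":0,"ty":0,"tz":0,"rx":0,"ry":10,"rz":0,"grip":0}
    - {"tx":0,"ty":0,"tz":0,"rx":0,"ry":10,"rz":0,"grip":0}
    - {"tx":0,"ty":0,"tz":0,"rx":0,"ry":3.5,"rz":0,"grip":0}
    - {"tx":0,"ty":0,"tz":0,"rx":0,"ry":0,"rz":0,"grip":0}

```text
t: 8.52
tcp_pos: [0.6338, -0.1169, 0.1375]
eef_rot: [-89.9, -0.0, -90.4]
wrist_force: [0.9, 0.1, -0.4]
opening: 1.002
```

```bash
python3 - <<'E'
from h import *
plan(577,457.5,2,-90.5)
im,d=robot.get_image('side');cv2.imwrite('pics/s2.png',cv2.resize(im[180:330,250:400],None,fx=4,fy=4,interpolation=cv2.INTER_CUBIC)[...,::-1])
hsv=cv2.cvtColor(im,cv2.COLOR_RGB2HSV);H,S,V=[hsv[...,i].astype(int) for i in range(3)]
for m,s in blobs((H>55)&(H<90)&(S>120)&(V>40),60): print("green",s,rect("side",m,.019))
E
```

```text
t 8.53 pos [ 633.8 -116.9  137.5] rot [-89.92  -0.   -90.4 ] open 1.002 F [ 0.9  0.1 -0.4] q7 19.0
  ry 0.1  then tx -573.8 ty 135.5 tz -61.8
green [341 244  18  10  82] [ 649.3 -145.5   42.9   28.7  -58.1]
```

View pics/s2.png

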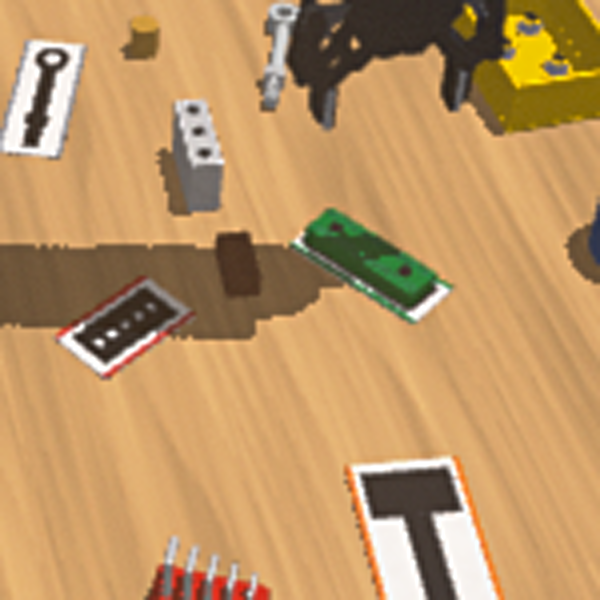

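The green pad sits on its mat, axis aligned; I'll measure it later. Now the mallet.

Request:
move_arm:
  increments:
    - {"tx":-30,"ty":0,"tz":-4,"rx":0,"ry":0,"rz":0,"grip":0}
    - {"tx":-50,"ty":0,"tz":-5.3,"rx":0,"ry":0,"rz":0,"grip":0}
    - {"tx":-50,"ty":0,"tz":-5.3,"rx":0,"ry":0,"rz":0,"grip":0}
    - {"tx":-50,"ty":0,"tz":-5.3,"rx":0,"ry":0,"rz":0,"grip":0}
    - {"tx":-50,"ty":0,"tz":-5.3,"rx":0,"ry":0,"rz":0,"grip":0}
    - {"tx":-50,"ty":0,"tz":-5.3,"rx":0,"ry":0,"rz":0,"grip":0}
    - {"tx":-50,"ty":0,"tz":-5.3,"rx":0,"ry":0,"rz":0,"grip":0}
    - {"tx":-50,"ty":0,"tz":-5.3,"rx":0,"ry":0,"rz":0,"grip":0}
    - {"tx":-50,"ty":0,"tz":-5.3,"rx":0,"ry":0,"rz":0,"grip":0}
    - {"tx":-50,"ty":0,"tz":-5.3,"rx":0,"ry":0,"rz":0,"grip":0}
    - {"tx":-50,"ty":0,"tz":-5.3,"rx":0,"ry":0,"rz":0,"grip":0}
    - {"tx":-44,"ty":20,"tz":-5,"rx":0,"ry":0,"rz":0,"grip":0}
    - {"tx":0,"ty":30,"tz":0,"rx":0,"ry":0,"rz":0,"grip":0}
    - {"tx":0,"ty":0,"tz":0,"rx":0,"ry":0,"rz":0,"grip":0}
    - {"tx":0,"ty":0,"tz":0,"rx":0,"ry":0,"rz":0,"grip":0}
    - {"tx":0,"ty":0,"tz":0,"rx":0,"ry":0,"rz":0,"grip":0}

```text
t: 10.58
tcp_pos: [0.5775, 0.4571, 0.0883]
eef_rot: [-89.9, 0.1, -90.5]
wrist_force: [1.0, -0.2, 0.5]
opening: 1.003
```

```bash
python3 - <<'E'
from h import *
plan(577,457.5,2,-90.5)
im,d=robot.get_image('side');cv2.imwrite('pics/s3.png',cv2.resize(im[80:200,200:350],None,fx=4,fy=4,interpolation=cv2.INTER_CUBIC)[...,::-1])
E
```

```text
t 10.57 pos [577.5 457.1  88.3] rot [-8.987e+01  9.000e-02 -9.053e+01] open 1.003 F [ 1.  -0.2  0.5] q7 -28.0
  ry -0.0  then tx -0.4 ty 86.3 tz -0.5
```

View pics/s3.png

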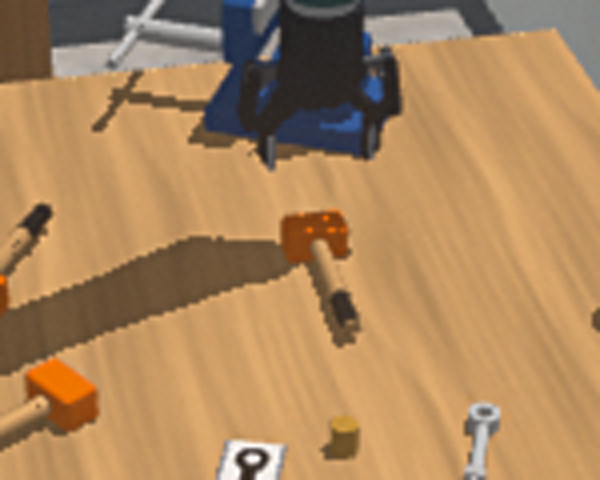

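The gripper is centred over the head of mallet A. Descending to grasp.

Request:
move_arm:
  increments:
    - {"tx":0,"ty":25,"tz":0,"rx":0,"ry":0,"rz":0,"grip":0}
    - {"tx":0,"ty":25,"tz":0,"rx":0,"ry":0,"rz":0,"grip":0}
    - {"tx":0,"ty":20,"tz":0,"rx":0,"ry":0,"rz":0,"grip":0}
    - {"tx":0,"ty":14,"tz":0,"rx":0,"ry":0,"rz":0,"grip":0}
    - {"tx":0,"ty":0,"tz":0,"rx":0,"ry":0,"rz":0,"grip":0}
    - {"tx":0,"ty":0,"tz":0,"rx":0,"ry":0,"rz":0,"grip":255}
    - {"tx":0,"ty":0,"tz":0,"rx":0,"ry":0,"rz":0,"grip":255}
    - {"tx":0,"ty":0,"tz":0,"rx":0,"ry":0,"rz":0,"grip":255}
    - {"tx":0,"ty":0,"tz":0,"rx":0,"ry":0,"rz":0,"grip":255}

```text
t: 11.75
tcp_pos: [0.5768, 0.4581, 0.0037]
eef_rot: [-89.9, 0.1, -90.5]
wrist_force: [0.0, -0.9, 6.2]
opening: 0.69
```

```bash
python3 - <<'E'
from h import *
plan(577,457.5,2,-90.5)
E
```

```text
t 11.75 pos [576.8 458.1   3.7] rot [-8.991e+01  8.000e-02 -9.045e+01] open 0.69 F [ 0.  -0.9  6.2] q7 -27.0
  ry 0.0  then tx 0.6 ty 1.7 tz 0.2
```

Request:
move_arm:
  increments:
    - {"tx":0,"ty":-20,"tz":0,"rx":0,"ry":0,"rz":0,"grip":255}
    - {"tx":0,"ty":-50,"tz":0,"rx":0,"ry":0,"rz":0,"grip":255}
    - {"tx":0,"ty":-60,"tz":0,"rx":0,"ry":0,"rz":0,"grip":255}
    - {"tx":0,"ty":0,"tz":0,"rx":0,"ry":5.5,"rz":0,"grip":255}
    - {"tx":0,"ty":0,"tz":0,"rx":0,"ry":0,"rz":0,"grip":255}
    - {"tx":0,"ty":0,"tz":0,"rx":0,"ry":0,"rz":0,"grip":255}

```text
t: 12.5
tcp_pos: [0.575, 0.457, 0.1312]
eef_rot: [-90.1, -0.1, -95.9]
wrist_force: [-1.3, 0.4, -2.8]
opening: 0.692
```

```bash
python3 - <<'E'
from h import *
plan(594.8,-328.7,7,-96)
im,d=robot.get_image('side');cv2.imwrite('pics/s4.png',cv2.resize(im[40:200,200:350],None,fx=4,fy=3.7,interpolation=cv2.INTER_CUBIC)[...,::-1])
E
```

```text
t 12.5 pos [575.  457.  131.2] rot [-90.11  -0.1  -95.87] open 0.692 F [-1.3  0.4 -2.8] q7 -33.0
  ry 0.1  then tx 779.3 ty 124.2 tz 101.9
```

View pics/s4.png

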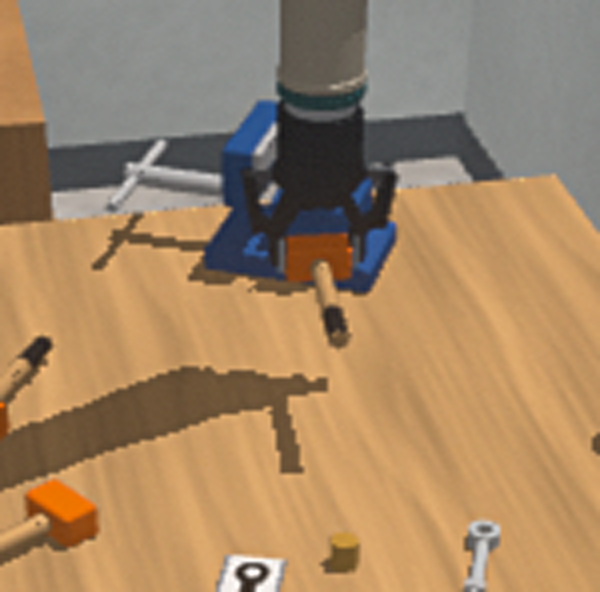

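The mallet is held level. Carrying it across.

Request:
move_arm:
  increments:
    - {"tx":30,"ty":-10,"tz":3,"rx":0,"ry":0,"rz":0,"grip":255}
    - {"tx":48,"ty":0,"tz":6.3,"rx":0,"ry":0,"rz":0,"grip":255}
    - {"tx":48,"ty":0,"tz":6.3,"rx":0,"ry":0,"rz":0,"grip":255}
    - {"tx":48,"ty":0,"tz":6.3,"rx":0,"ry":0,"rz":0,"grip":255}
    - {"tx":48,"ty":0,"tz":6.3,"rx":0,"ry":0,"rz":0,"grip":255}
    - {"tx":48,"ty":0,"tz":6.3,"rx":0,"ry":0,"rz":0,"grip":255}
    - {"tx":48,"ty":0,"tz":6.3,"rx":0,"ry":0,"rz":0,"grip":255}
    - {"tx":48,"ty":0,"tz":6.3,"rx":0,"ry":0,"rz":0,"grip":255}
    - {"tx":48,"ty":0,"tz":6.3,"rx":0,"ry":0,"rz":0,"grip":255}
    - {"tx":48,"ty":0,"tz":6.3,"rx":0,"ry":0,"rz":0,"grip":255}
    - {"tx":48,"ty":0,"tz":6.3,"rx":0,"ry":0,"rz":0,"grip":255}
    - {"tx":48,"ty":0,"tz":6.3,"rx":0,"ry":0,"rz":0,"grip":255}
    - {"tx":48,"ty":0,"tz":6.3,"rx":0,"ry":0,"rz":0,"grip":255}
    - {"tx":48,"ty":0,"tz":6.3,"rx":0,"ry":0,"rz":0,"grip":255}
    - {"tx":48,"ty":0,"tz":6.3,"rx":0,"ry":0,"rz":0,"grip":255}
    - {"tx":48,"ty":10,"tz":6.3,"rx":0,"ry":0,"rz":0,"grip":255}
    - {"tx":29,"ty":40,"tz":4.5,"rx":0,"ry":0,"rz":0,"grip":255}
    - {"tx":0,"ty":40,"tz":0,"rx":0,"ry":0,"rz":0,"grip":255}
    - {"tx":0,"ty":0,"tz":0,"rx":0,"ry":0,"rz":0,"grip":255}
    - {"tx":0,"ty":0,"tz":0,"rx":0,"ry":0,"rz":0,"grip":255}

```text
t: 15.05
tcp_pos: [0.5975, -0.3277, 0.0531]
eef_rot: [-89.9, -0.0, -95.9]
wrist_force: [1.4, 0.3, -2.0]
opening: 0.691
```

```bash
python3 - <<'E'
from h import *
plan(594.8,-328.7,6.7,-96)
E
```

```text
t 15.05 pos [ 597.5 -327.7   53.1] rot [-8.994e+01 -1.000e-02 -9.589e+01] open 0.691 F [ 1.4  0.3 -2. ] q7 32.0
  ry 0.1  then tx 1.3 ty 46.4 tz -2.5
```

Request:
move_arm:
  increments:
    - {"tx":1,"ty":20,"tz":-1.8,"rx":0,"ry":0,"rz":0,"grip":255}
    - {"tx":0,"ty":18,"tz":0,"rx":0,"ry":0,"rz":0,"grip":255}
    - {"tx":0,"ty":7.5,"tz":0,"rx":0,"ry":0,"rz":0,"grip":255}
    - {"tx":0,"ty":0,"tz":0,"rx":0,"ry":0,"rz":0,"grip":255}
    - {"tx":0,"ty":0,"tz":0,"rx":0,"ry":0,"rz":0,"grip":255}

```text
t: 15.68
tcp_pos: [0.5946, -0.3286, 0.0067]
eef_rot: [-90.0, 0.0, -95.9]
wrist_force: [-2.0, -0.1, -0.6]
opening: 0.689
```

```bash
python3 - <<'E'
from h import *
plan(594.8,-328.7,6.7,-96)
im,d=robot.get_image('side');cv2.imwrite('pics/s5.png',cv2.resize(im[200:370,260:410],None,fx=4,fy=3.5,interpolation=cv2.INTER_CUBIC)[...,::-1])
E
```

```text
t 15.68 pos [ 594.6 -328.6    6.7] rot [-9.002e+01  1.000e-02 -9.595e+01] open 0.689 F [-2.  -0.1 -0.6] q7 33.0
  ry 0.1  then tx 0.1 ty 0.0 tz 0.2
```

View pics/s5.png

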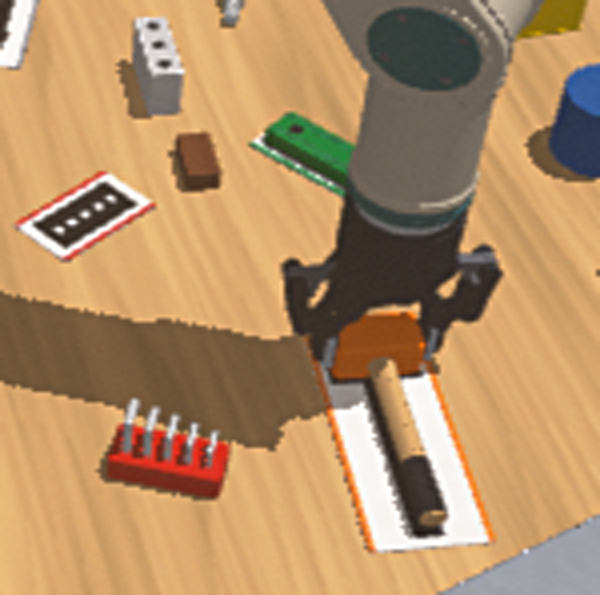

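Request:
move_arm:
  increments:
    - {"tx":0,"ty":0,"tz":0,"rx":0,"ry":0,"rz":0,"grip":0}
    - {"tx":0,"ty":0,"tz":0,"rx":0,"ry":0,"rz":0,"grip":0}
    - {"tx":0,"ty":0,"tz":0,"rx":0,"ry":0,"rz":0,"grip":0}
    - {"tx":0,"ty":0,"tz":0,"rx":0,"ry":0,"rz":0,"grip":0}
    - {"tx":0,"ty":-20,"tz":0,"rx":0,"ry":0,"rz":0,"grip":0}
    - {"tx":0,"ty":-50,"tz":0,"rx":0,"ry":0,"rz":0,"grip":0}
    - {"tx":0,"ty":-60,"tz":0,"rx":0,"ry":0,"rz":0,"grip":0}
    - {"tx":0,"ty":-10,"tz":0,"rx":0,"ry":10,"rz":0,"grip":0}
    - {"tx":0,"ty":0,"tz":0,"rx":0,"ry":10,"rz":0,"grip":0}
    - {"tx":0,"ty":0,"tz":0,"rx":0,"ry":10,"rz":0,"grip":0}
    - {"tx":0,"ty":0,"tz":0,"rx":0,"ry":10,"rz":0,"grip":0}
    - {"tx":0,"ty":0,"tz":0,"rx":0,"ry":10,"rz":0,"grip":0}
    - {"tx":0,"ty":0,"tz":0,"rx":0,"ry":10,"rz":0,"grip":0}
    - {"tx":0,"ty":0,"tz":0,"rx":0,"ry":10,"rz":0,"grip":0}
    - {"tx":0,"ty":0,"tz":0,"rx":0,"ry":10,"rz":0,"grip":0}
    - {"tx":0,"ty":0,"tz":0,"rx":0,"ry":10,"rz":0,"grip":0}
    - {"tx":0,"ty":0,"tz":0,"rx":0,"ry":10,"rz":0,"grip":0}
    - {"tx":0,"ty":0,"tz":0,"rx":0,"ry":10,"rz":0,"grip":0}
    - {"tx":0,"ty":0,"tz":0,"rx":0,"ry":2,"rz":0,"grip":0}
    - {"tx":0,"ty":0,"tz":0,"rx":0,"ry":0,"rz":0,"grip":0}

```text
t: 18.23
tcp_pos: [0.595, -0.3286, 0.1475]
eef_rot: [-90.0, 0.0, 152.2]
wrist_force: [-0.0, 0.2, -0.2]
opening: 0.999
```

```bash
python3 - <<'E'
from h import *
plan(437,-389.5,3,152)
E
```

```text
t 18.23 pos [ 595.  -328.6  147.5] rot [-9.0030e+01  4.0000e-02  1.5219e+02] open 0.999 F [-0.   0.2 -0.2] q7 -59.0
  ry 0.2  then tx 110.9 ty 144.5 tz 128.0
```

Request:
move_arm:
  increments:
    - {"tx":27,"ty":0,"tz":32,"rx":0,"ry":0.2,"rz":0,"grip":0}
    - {"tx":28,"ty":0,"tz":32,"rx":0,"ry":0,"rz":0,"grip":0}
    - {"tx":28,"ty":0,"tz":32,"rx":0,"ry":0,"rz":0,"grip":0}
    - {"tx":28,"ty":0,"tz":32,"rx":0,"ry":0,"rz":0,"grip":0}
    - {"tx":0,"ty":30,"tz":0,"rx":0,"ry":0,"rz":0,"grip":0}
    - {"tx":0,"ty":20,"tz":0,"rx":0,"ry":0,"rz":0,"grip":0}
    - {"tx":0,"ty":0,"tz":0,"rx":0,"ry":0,"rz":0,"grip":0}
    - {"tx":0,"ty":0,"tz":0,"rx":0,"ry":0,"rz":0,"grip":0}

```text
t: 19.23
tcp_pos: [0.4372, -0.3895, 0.0972]
eef_rot: [-90.0, 0.0, 151.9]
wrist_force: [-0.0, -0.3, -0.4]
opening: 1.003
```

```bash
python3 - <<'E'
from h import *
plan(437,-389.5,3,152)
im,d=robot.get_image('side');cv2.imwrite('pics/s6.png',cv2.resize(im[220:370,250:400],None,fx=4,fy=4,interpolation=cv2.INTER_CUBIC)[...,::-1])
E
```

```text
t 19.23 pos [ 437.2 -389.5   97.2] rot [-8.9980e+01  4.0000e-02  1.5193e+02] open 1.003 F [-0.  -0.3 -0.4] q7 -40.0
  ry -0.1  then tx 0.2 ty 94.2 tz 0.1
```

View pics/s6.png

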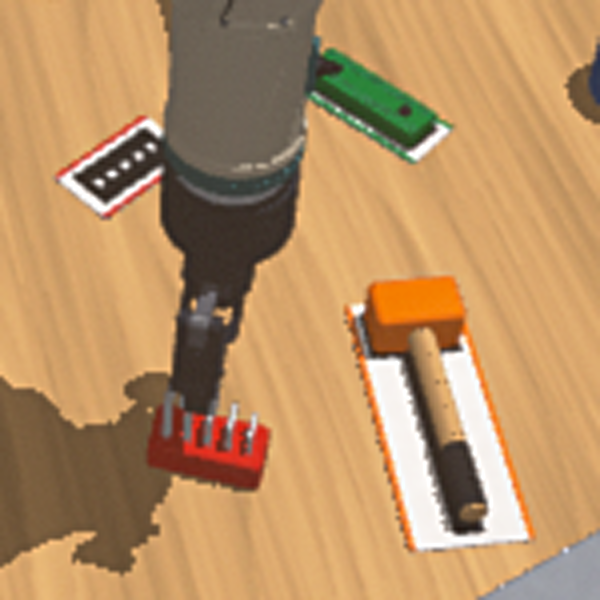

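Request:
move_arm:
  increments:
    - {"tx":0,"ty":25,"tz":0,"rx":0,"ry":0,"rz":0,"grip":0}
    - {"tx":0,"ty":25,"tz":0,"rx":0,"ry":0,"rz":0,"grip":0}
    - {"tx":0,"ty":25,"tz":0,"rx":0,"ry":0,"rz":0,"grip":0}
    - {"tx":0,"ty":18,"tz":0,"rx":0,"ry":0,"rz":0,"grip":0}
    - {"tx":0,"ty":0,"tz":0,"rx":0,"ry":0,"rz":0,"grip":0}
    - {"tx":0,"ty":0,"tz":0,"rx":0,"ry":0,"rz":0,"grip":255}
    - {"tx":0,"ty":0,"tz":0,"rx":0,"ry":0,"rz":0,"grip":255}
    - {"tx":0,"ty":0,"tz":0,"rx":0,"ry":0,"rz":0,"grip":255}
    - {"tx":0,"ty":0,"tz":0,"rx":0,"ry":0,"rz":0,"grip":255}
    - {"tx":0,"ty":0,"tz":0,"rx":0,"ry":0,"rz":0,"grip":255}

```text
t: 20.52
tcp_pos: [0.4369, -0.3899, 0.0048]
eef_rot: [-90.0, 0.1, 151.8]
wrist_force: [-0.2, -0.1, 6.1]
opening: 0.383
```

```bash
python3 - <<'E'
from h import *
plan(444,-140.5,8,-149.4)
E
```

```text
t 20.52 pos [ 436.9 -389.9    4.8] rot [-8.9980e+01  9.0000e-02  1.5184e+02] open 0.383 F [-0.2 -0.1  6.1] q7 -34.0
  ry -58.8  then tx -133.0 ty -3.2 tz -211.1
```

Request:
move_arm:
  increments:
    - {"tx":0,"ty":-20,"tz":0,"rx":0,"ry":0,"rz":0,"grip":255}
    - {"tx":0,"ty":-40,"tz":0,"rx":0,"ry":0,"rz":0,"grip":255}
    - {"tx":0,"ty":-40,"tz":0,"rx":0,"ry":0,"rz":0,"grip":255}
    - {"tx":0,"ty":0,"tz":0,"rx":0,"ry":-9.8,"rz":0,"grip":255}
    - {"tx":0,"ty":0,"tz":0,"rx":0,"ry":-9.8,"rz":0,"grip":255}
    - {"tx":0,"ty":0,"tz":0,"rx":0,"ry":-9.8,"rz":0,"grip":255}
    - {"tx":0,"ty":0,"tz":0,"rx":0,"ry":-9.8,"rz":0,"grip":255}
    - {"tx":0,"ty":0,"tz":0,"rx":0,"ry":-9.8,"rz":0,"grip":255}
    - {"tx":0,"ty":0,"tz":0,"rx":0,"ry":-9.8,"rz":0,"grip":255}
    - {"tx":-22,"ty":0,"tz":-35,"rx":0,"ry":0,"rz":0,"grip":255}
    - {"tx":-22,"ty":0,"tz":-35,"rx":0,"ry":0,"rz":0,"grip":255}
    - {"tx":-22,"ty":0,"tz":-35,"rx":0,"ry":0,"rz":0,"grip":255}
    - {"tx":-22,"ty":0,"tz":-35,"rx":0,"ry":0,"rz":0,"grip":255}
    - {"tx":-22,"ty":0,"tz":-35,"rx":0,"ry":0,"rz":0,"grip":255}
    - {"tx":-22,"ty":20,"tz":-35,"rx":0,"ry":0,"rz":0,"grip":255}
    - {"tx":0,"ty":30,"tz":0,"rx":0,"ry":0,"rz":0,"grip":255}
    - {"tx":0,"ty":0,"tz":0,"rx":0,"ry":0,"rz":0,"grip":255}
    - {"tx":0,"ty":0,"tz":0,"rx":0,"ry":0,"rz":0,"grip":255}
    - {"tx":0,"ty":0,"tz":0,"rx":0,"ry":0,"rz":0,"grip":255}

```text
t: 22.9
tcp_pos: [0.4436, -0.1424, 0.0549]
eef_rot: [-89.9, 0.1, -149.4]
wrist_force: [0.0, -0.0, -1.4]
opening: 0.386
```

```bash
python3 - <<'E'
from h import *
plan(444,-140.5,7.8,-149.4)
im,d=robot.get_image('side');cv2.imwrite('pics/s7.png',cv2.resize(im[170:320,210:360],None,fx=4,fy=4,interpolation=cv2.INTER_CUBIC)[...,::-1])
E
```

```text
t 22.9 pos [ 443.6 -142.4   54.9] rot [-8.9900e+01  6.0000e-02 -1.4943e+02] open 0.386 F [ 0.  -0.  -1.4] q7 -8.0
  ry -0.0  then tx -1.3 ty 47.1 tz -1.5
```

View pics/s7.png

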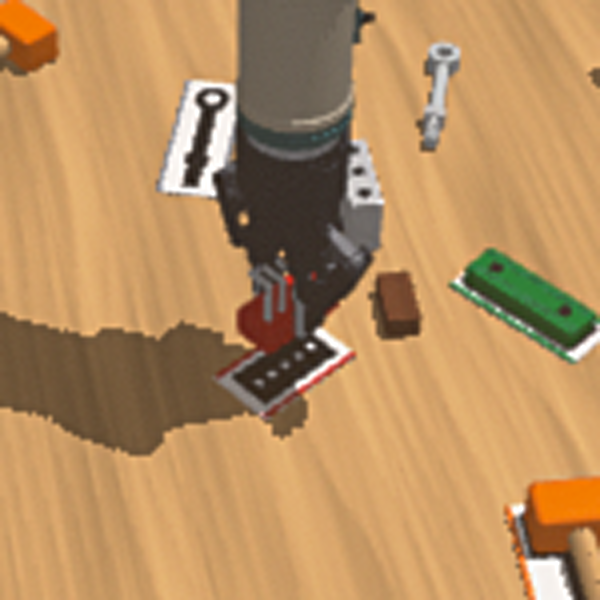

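Request:
move_arm:
  increments:
    - {"tx":-1,"ty":20,"tz":-1,"rx":0,"ry":0,"rz":0,"grip":255}
    - {"tx":0,"ty":18,"tz":0,"rx":0,"ry":0,"rz":0,"grip":255}
    - {"tx":0,"ty":9,"tz":0,"rx":0,"ry":0,"rz":0,"grip":255}
    - {"tx":0,"ty":0,"tz":0,"rx":0,"ry":0,"rz":0,"grip":255}
    - {"tx":0,"ty":0,"tz":0,"rx":0,"ry":0,"rz":0,"grip":255}

```text
t: 23.58
tcp_pos: [0.4438, -0.1405, 0.0072]
eef_rot: [-90.0, 0.0, -149.4]
wrist_force: [-0.4, 0.0, -2.4]
opening: 0.384
```

```bash
python3 - <<'E'
from h import *
plan(444,-140.5,7.8,-149.4)
E
```

```text
t 23.57 pos [ 443.8 -140.5    7.2] rot [-8.9950e+01  3.0000e-02 -1.4938e+02] open 0.384 F [-0.4  0.  -2.4] q7 -2.0
  ry 0.0  then tx -0.2 ty -0.6 tz 0.2
```

Request:
move_arm:
  increments:
    - {"tx":0,"ty":0,"tz":0,"rx":0,"ry":0,"rz":0,"grip":0}
    - {"tx":0,"ty":0,"tz":0,"rx":0,"ry":0,"rz":0,"grip":0}
    - {"tx":0,"ty":0,"tz":0,"rx":0,"ry":0,"rz":0,"grip":0}
    - {"tx":0,"ty":0,"tz":0,"rx":0,"ry":0,"rz":0,"grip":0}
    - {"tx":0,"ty":-20,"tz":0,"rx":0,"ry":0,"rz":0,"grip":0}
    - {"tx":0,"ty":-50,"tz":0,"rx":0,"ry":0,"rz":0,"grip":0}
    - {"tx":0,"ty":-60,"tz":0,"rx":0,"ry":0,"rz":0,"grip":0}
    - {"tx":0,"ty":-10,"tz":0,"rx":0,"ry":-9.2,"rz":0,"grip":0}
    - {"tx":0,"ty":0,"tz":0,"rx":0,"ry":-9.2,"rz":0,"grip":0}
    - {"tx":0,"ty":0,"tz":0,"rx":0,"ry":-9.2,"rz":0,"grip":0}
    - {"tx":0,"ty":0,"tz":0,"rx":0,"ry":-9.2,"rz":0,"grip":0}
    - {"tx":0,"ty":0,"tz":0,"rx":0,"ry":0,"rz":0,"grip":0}

```text
t: 25.08
tcp_pos: [0.4432, -0.14, 0.1469]
eef_rot: [-90.0, 0.0, -112.7]
wrist_force: [-1.1, -0.1, 1.4]
opening: 0.998
```

```bash
python3 - <<'E'
from h import *
plan(641.6,131.9,2,-112.5)
E
```

```text
t 25.07 pos [ 443.2 -140.   146.9] rot [-9.0010e+01  3.0000e-02 -1.1266e+02] open 0.998 F [-1.1 -0.1  1.4] q7 14.0
  ry -0.2  then tx -327.1 ty 144.9 tz 79.2
```

Request:
move_arm:
  increments:
    - {"tx":-41,"ty":0,"tz":9.9,"rx":0,"ry":-0.2,"rz":0,"grip":0}
    - {"tx":-41,"ty":0,"tz":9.9,"rx":0,"ry":0,"rz":0,"grip":0}
    - {"tx":-41,"ty":0,"tz":9.9,"rx":0,"ry":0,"rz":0,"grip":0}
    - {"tx":-41,"ty":0,"tz":9.9,"rx":0,"ry":0,"rz":0,"grip":0}
    - {"tx":-41,"ty":0,"tz":9.9,"rx":0,"ry":0,"rz":0,"grip":0}
    - {"tx":-41,"ty":0,"tz":9.9,"rx":0,"ry":0,"rz":0,"grip":0}
    - {"tx":-41,"ty":0,"tz":9.9,"rx":0,"ry":0,"rz":0,"grip":0}
    - {"tx":-40,"ty":0,"tz":9.9,"rx":0,"ry":0,"rz":0,"grip":0}
    - {"tx":0,"ty":40,"tz":0,"rx":0,"ry":0,"rz":0,"grip":60}
    - {"tx":0,"ty":40,"tz":0,"rx":0,"ry":0,"rz":0,"grip":60}
    - {"tx":0,"ty":0,"tz":0,"rx":0,"ry":0,"rz":0,"grip":60}
    - {"tx":0,"ty":0,"tz":0,"rx":0,"ry":0,"rz":0,"grip":60}
    - {"tx":0,"ty":0,"tz":0,"rx":0,"ry":0,"rz":0,"grip":60}

```text
t: 26.7
tcp_pos: [0.6426, 0.1322, 0.0688]
eef_rot: [-89.8, 0.1, -112.4]
wrist_force: [0.8, -0.0, -0.4]
opening: 0.766
```

```bash
python3 - <<'E'
from h import *
plan(641.6,131.9,2.5,-112.5)
im,d=robot.get_image('side');cv2.imwrite('pics/s8.png',cv2.resize(im[130:330,230:400],None,fx=4,fy=3,interpolation=cv2.INTER_CUBIC)[...,::-1])
E
```

```text
t 26.7 pos [642.6 132.2  68.8] rot [-8.984e+01  1.000e-01 -1.124e+02] open 0.766 F [ 0.8 -0.  -0.4] q7 -14.0
  ry 0.1  then tx 0.7 ty 66.3 tz -0.8
```

View pics/s8.png

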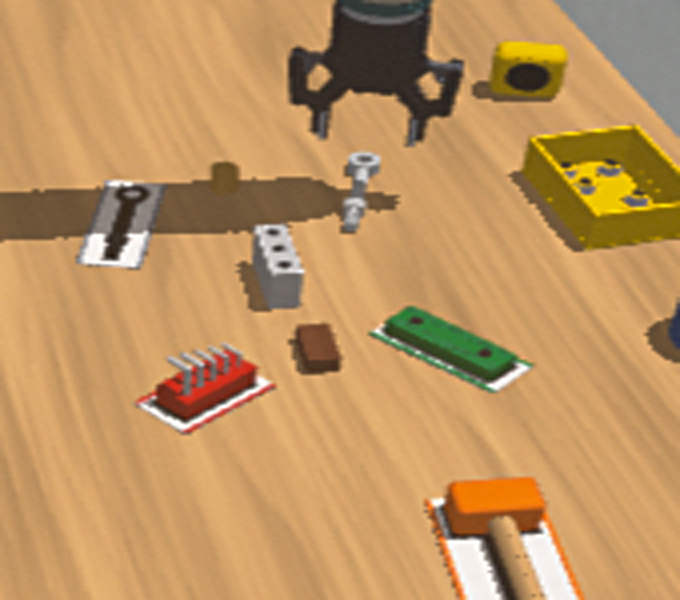

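Request:
move_arm:
  increments:
    - {"tx":0.5,"ty":20,"tz":-0.5,"rx":0,"ry":0,"rz":0,"grip":60}
    - {"tx":0,"ty":20,"tz":0,"rx":0,"ry":0,"rz":0,"grip":60}
    - {"tx":0,"ty":15,"tz":0,"rx":0,"ry":0,"rz":0,"grip":60}
    - {"tx":0,"ty":10,"tz":0,"rx":0,"ry":0,"rz":0,"grip":60}
    - {"tx":0,"ty":0,"tz":0,"rx":0,"ry":0,"rz":0,"grip":60}
    - {"tx":0,"ty":0,"tz":0,"rx":0,"ry":0,"rz":0,"grip":255}
    - {"tx":0,"ty":0,"tz":0,"rx":0,"ry":0,"rz":0,"grip":255}
    - {"tx":0,"ty":0,"tz":0,"rx":0,"ry":0,"rz":0,"grip":255}
    - {"tx":0,"ty":0,"tz":0,"rx":0,"ry":0,"rz":0,"grip":255}
    - {"tx":0,"ty":0,"tz":0,"rx":0,"ry":0,"rz":0,"grip":255}
    - {"tx":0,"ty":0,"tz":0,"rx":0,"ry":0,"rz":0,"grip":255}

```text
t: 28.12
tcp_pos: [0.6409, 0.132, 0.0025]
eef_rot: [-90.0, 0.0, -112.4]
wrist_force: [-1.1, 0.6, 4.4]
opening: 0.113
```

```bash
python3 - <<'E'
from h import *
plan(436.5+8*.358,119.5+8*.934,6,-111)
E
```

```text
t 28.12 pos [640.9 132.    2.5] rot [-8.9960e+01  4.0000e-02 -1.1236e+02] open 0.113 F [-1.1  0.6  4.4] q7 -12.0
  ry -1.4  then tx 77.0 ty -3.5 tz -186.4
```

Opening 0.113 is about 10 mm, so the shank is held. Lift and carry.

Request:
move_arm:
  increments:
    - {"tx":0,"ty":-20,"tz":0,"rx":0,"ry":0,"rz":0,"grip":255}
    - {"tx":0,"ty":-40,"tz":0,"rx":0,"ry":0,"rz":0,"grip":255}
    - {"tx":0,"ty":-40,"tz":0,"rx":0,"ry":-1.4,"rz":0,"grip":255}
    - {"tx":15.4,"ty":0,"tz":-37.2,"rx":0,"ry":0,"rz":0,"grip":255}
    - {"tx":15.4,"ty":0,"tz":-37.2,"rx":0,"ry":0,"rz":0,"grip":255}
    - {"tx":15.4,"ty":0,"tz":-37.2,"rx":0,"ry":0,"rz":0,"grip":255}
    - {"tx":15.4,"ty":0,"tz":-37.2,"rx":0,"ry":0,"rz":0,"grip":255}
    - {"tx":15.4,"ty":0,"tz":-37.2,"rx":0,"ry":0,"rz":0,"grip":255}
    - {"tx":0,"ty":50,"tz":0,"rx":0,"ry":0,"rz":0,"grip":255}
    - {"tx":0,"ty":0,"tz":0,"rx":0,"ry":0,"rz":0,"grip":255}
    - {"tx":0,"ty":0,"tz":0,"rx":0,"ry":0,"rz":0,"grip":255}
    - {"tx":0,"ty":0,"tz":0,"rx":0,"ry":0,"rz":0,"grip":255}

```text
t: 29.62
tcp_pos: [0.4407, 0.1266, 0.0532]
eef_rot: [-89.9, 0.1, -111.0]
wrist_force: [-0.5, -0.1, -2.2]
opening: 0.112
```

```bash
python3 - <<'E'
from h import *
plan(439.4,127,6,-111)
im,d=robot.get_image('side');cv2.imwrite('pics/s9.png',cv2.resize(im[120:270,200:350],None,fx=4,fy=4,interpolation=cv2.INTER_CUBIC)[...,::-1])
E
```

```text
t 29.62 pos [440.7 126.6  53.2] rot [-8.9860e+01  9.0000e-02 -1.1098e+02] open 0.112 F [-0.5 -0.1 -2.2] q7 -8.0
  ry 0.0  then tx 0.1 ty 47.2 tz -1.4
```

View pics/s9.png

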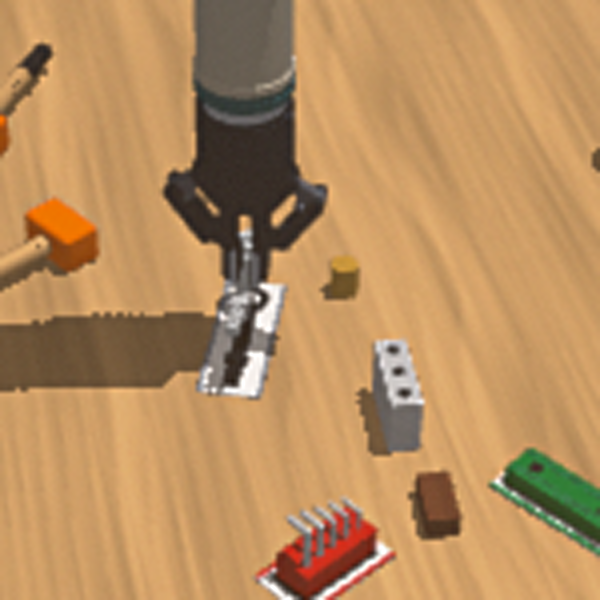

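Request:
move_arm:
  increments:
    - {"tx":0,"ty":20,"tz":-0.8,"rx":0,"ry":0,"rz":0,"grip":255}
    - {"tx":0,"ty":18,"tz":0,"rx":0,"ry":0,"rz":0,"grip":255}
    - {"tx":0,"ty":9,"tz":0,"rx":0,"ry":0,"rz":0,"grip":255}
    - {"tx":0,"ty":0,"tz":0,"rx":0,"ry":0,"rz":0,"grip":255}
    - {"tx":0,"ty":0,"tz":0,"rx":0,"ry":0,"rz":0,"grip":255}

```text
t: 30.3
tcp_pos: [0.4393, 0.1271, 0.0055]
eef_rot: [-89.9, 0.1, -110.9]
wrist_force: [-0.1, -0.7, 1.5]
opening: 0.11
```

```bash
python3 - <<'E'
from h import *
plan(439.4,127,5.5,-111)
im,d=robot.get_image('side');cv2.imwrite('pics/s10.png',cv2.resize(im[120:270,200:350],None,fx=4,fy=4,interpolation=cv2.INTER_CUBIC)[...,::-1])
E
```

```text
t 30.3 pos [439.3 127.1   5.5] rot [-8.9920e+01  6.0000e-02 -1.1094e+02] open 0.11 F [-0.1 -0.7  1.5] q7 10.0
  ry 0.1  then tx 0.1 ty 0.0 tz 0.1
```

View pics/s10.png

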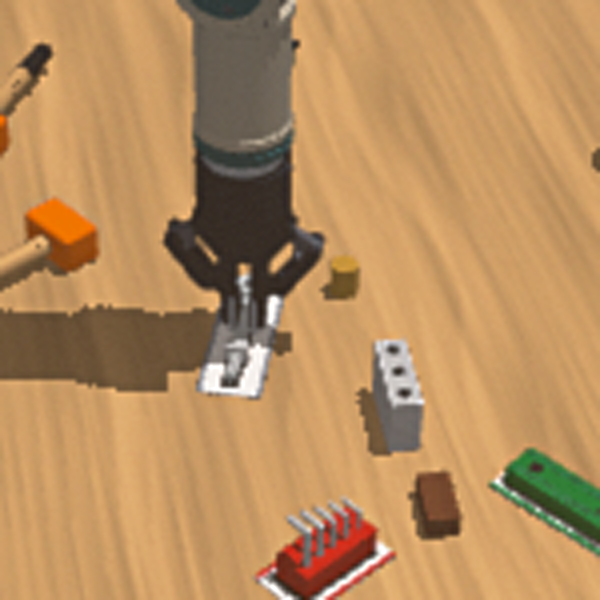

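Request:
move_arm:
  increments:
    - {"tx":0,"ty":0,"tz":0,"rx":0,"ry":0,"rz":0,"grip":100}
    - {"tx":0,"ty":0,"tz":0,"rx":0,"ry":0,"rz":0,"grip":100}
    - {"tx":0,"ty":0,"tz":0,"rx":0,"ry":0,"rz":0,"grip":100}
    - {"tx":0,"ty":0,"tz":0,"rx":0,"ry":0,"rz":0,"grip":100}
    - {"tx":0,"ty":-20,"tz":0,"rx":0,"ry":0,"rz":0,"grip":100}
    - {"tx":0,"ty":-50,"tz":0,"rx":0,"ry":0,"rz":0,"grip":100}
    - {"tx":0,"ty":-60,"tz":0,"rx":0,"ry":0,"rz":0,"grip":100}
    - {"tx":0,"ty":-50,"tz":0,"rx":0,"ry":0,"rz":0,"grip":0}
    - {"tx":-48,"ty":0,"tz":0,"rx":0,"ry":0,"rz":0,"grip":0}
    - {"tx":-48,"ty":0,"tz":0,"rx":0,"ry":0,"rz":0,"grip":0}
    - {"tx":-48,"ty":0,"tz":0,"rx":0,"ry":0,"rz":0,"grip":0}
    - {"tx":-48,"ty":0,"tz":0,"rx":0,"ry":0,"rz":0,"grip":0}
    - {"tx":-48,"ty":0,"tz":0,"rx":0,"ry":0,"rz":0,"grip":0}
    - {"tx":-48,"ty":0,"tz":0,"rx":0,"ry":0,"rz":0,"grip":0}
    - {"tx":0,"ty":0,"tz":0,"rx":0,"ry":0,"rz":0,"grip":0}

```text
t: 32.22
tcp_pos: [0.5408, 0.4002, 0.1834]
eef_rot: [-90.0, 0.1, -110.6]
wrist_force: [-1.4, -0.0, 0.5]
opening: 1.0
```

```bash
python3 - <<'E'
from h import *
plan(439.4,127,5.5,-111)
for n in ("top","side"):
    im,d=robot.get_image(n);np.savez(f"pics/{n}9.npz",im=im)
    cv2.imwrite(f'pics/{n}9.png',im[...,::-1])
    hsv=cv2.cvtColor(im,cv2.COLOR_RGB2HSV);H,S,V=[hsv[...,i].astype(int) for i in range(3)]
    for m,s in blobs((H>55)&(H<90)&(S>120)&(V>40),60): print("green",s,rect(n,m,.019))
    for m,s in blobs(((H<4)|(H>174))&(S>150)&(V>60),40): print("red",s,rect(n,m,.027))
    for m,s in blobs((H>=5)&(H<=14)&(S>215)&(V>150),60): print("or",s,rect(n,m,.039))
    if n=="top": im2=cv2.resize(im[120:250,210:490],None,fx=2.8,fy=2.8,interpolation=cv2.INTER_CUBIC)
    else: im2=cv2.resize(im[170:370,240:400],None,fx=4,fy=3,interpolation=cv2.INTER_CUBIC)
    cv2.imwrite(f'pics/{n}9c.png',im2[...,::-1])
E
```

```text
t 32.23 pos [540.8 400.2 183.4] rot [-9.005e+01  6.000e-02 -1.106e+02] open 1.0 F [-1.4 -0.   0.5] q7 -31.0
  ry 0.4  then tx 291.4 ty 177.9 tz 3.2
green [322 131  36  29 412] [ 633.4 -117.6   97.6   29.4  -56.7]
red [337 205  22  29 212] [ 444.4 -136.6   67.4   33.3   30.7]
or [416 148  15  23 249] [ 596.  -324.2   56.5   32.9   -4.8]
or [172 263  26  23 300] [309.1 264.4  57.1  33.  -58.8]
or [105 286  17  26 271] [248.9 429.4  56.9  31.6 -32.4]
green [327 233  32  21 197] [ 634.8 -122.2   98.5   29.   -56.6]
red [ 66 117   7  19  67] [-203.5  698.2  132.8   14.8  -89.5]
red [274 247  19  18  73] [ 450.2 -147.9   70.7   26.5   46.7]
or [207 170  17  11  70] [307.1 253.1  60.   32.9 -60. ]
or [342 290  24  11  68] [ 592.5 -329.9   58.    32.9  -12.2]
```

View pics/top9c.png

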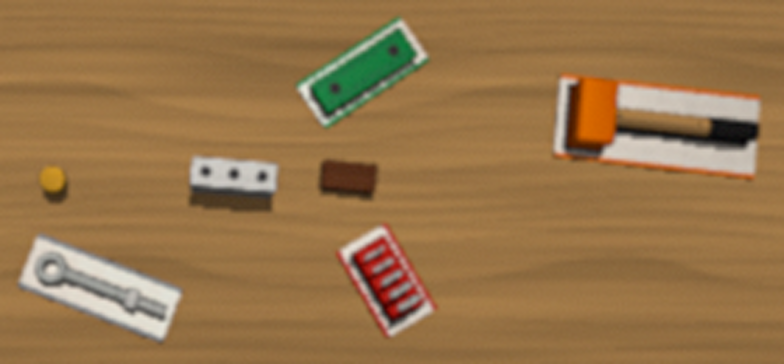

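View pics/side9c.png

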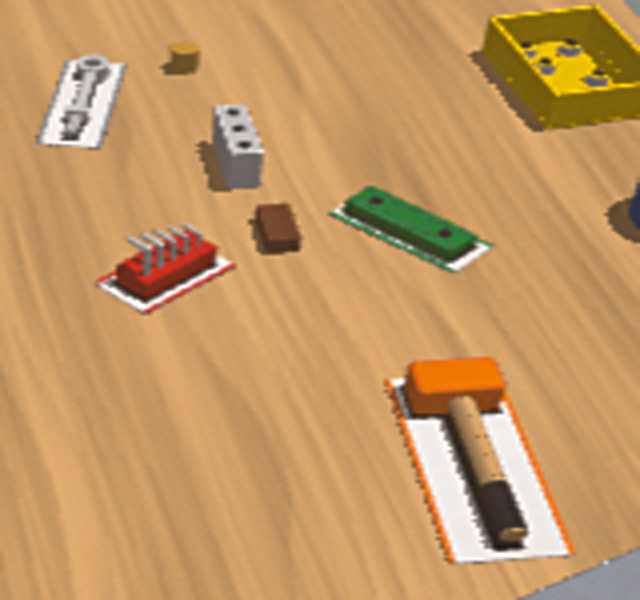

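In the final views every item lies inside its outline. The offsets are: pad about 3 mm, holder about 1 mm, mallet about 3 mm, bolt about 2 mm. The mallet head is at the head end and the bolt eye at the eye end. Handing in.

```bash
python3 -c "
from station import robot
print(robot.close_job())"
```

```text
the job is handed in; nothing more can be done
None
```

All four items are on their own mats, and I handed the job in at about 32 s on the robot clock. The job reports no verdict. Of the three mallets I took the one farthest from the base, with its head 0.74 m away.

**Last checks:** I measured these from the final top and side pictures, which are good to about 3 mm. The limits are 12 mm and 0.2 rad (about 11°).

| Item | Offset from outline centre | Angle |
|---|---|---|
| Jaw pad | about 3 mm | within 1° |
| Key holder | about 1 mm | within 1° in the top view |
| Mallet | about 3 mm | within 2° |
| Bolt | about 2 mm, read by eye from the enlarged top view | not measured; looks aligned |

- **Direction:** The mallet head is on the head of its outline and the bolt eye on the eye of its outline.
- **Robot:** The gripper was open and 18 cm above the table, well clear of all four items.
- **Disagreements:**
  - The side view gave a different centre and a 16° different angle for the key holder. The keys hide part of it there, so I used the top view, corrected for the visible side face.
  - The mallet head differed by about 6 mm between the two views. The side view showed only part of the head, so I used the top view there too.

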